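# Take the pressure transmitter off its quick coupling and stand it away

### The job

Uncouple the pressure transmitter from the test manifold: push the coupling's sprung sleeve right back until the transmitter is let go and lifts a little, then pull the transmitter straight out so that the sleeve snaps forward again. Stand the transmitter nose down, fully home, in the empty grey stand and let go. It is a delicate instrument: never press on the sleeve or pull at the transmitter with more than 20 N, set it down gently, and leave the other transmitters, the meter and the screwdriver alone.

Things in the scene. Friction and masses are not known exactly. Their poses are not given: they have to be found in the camera images.
- transmitter: Pressure transmitter to uncouple: steel, upright, about 0.13 kg, round about z. Origin: underside centre of its nose. Heights above it: nose dia 16 from 0 to 40 mm (ball-shaped tip, locking groove near 19 mm), body dia 24 from 40 to 75 mm (its underside is a shoulder), black connector dia 12 from 75 to 80 mm. At first locked in the coupling with under 1 mm of play: do not pull it yet.
- transmitter_grip (a point): Where to grip the transmitter, moving with it: on the axis of its dia 24 mm body, 65 mm above its origin (10 mm below the body's top), so that the fingertips stay clear of the stand when it is seated.
- coupling: Fixed test manifold: aluminium block 70 x 165 x 30 mm (local x, y, z; y from -45 to 120 mm), the quick coupling upright on its z axis, and a round gauge (dia 58, top at 72 mm) at local y = 87 mm. Origin: on the coupling's axis at table height, z up. Locked, the transmitter's origin is 47 to 48 mm above this origin, its shoulder at 87 to 88, its top at 128 mm.
- coupling_mouth (a point): Mouth of the coupling's core tube (outer dia 27, bore 18 mm), 86 mm above the table. A slow valve spring lifts the unlocked transmitter 7 to 8 mm; its nose then holds the pawls open and so the sleeve back at 8 to 9 mm, even when let go. It comes out straight up against up to 8 N of drag; after a rise of about 16 mm in all the pawls close and the sleeve is forward again; after 40 mm it is clear.
- sleeve (a joint): Sleeve travel in m: 0 = forward (up, locked), 0.010 = fully back (down) on a hard stop. Spring: 3 N at first, 6 to 7 N at the stop. Only its last millimetre frees the transmitter, so push slowly until the stop is felt (force rising to about 12 N), and hold a moment. The sleeve (brass skirt, steel flange on top) is pushed down at the flange, by fingertips either side of the transmitter.
- sleeve_top (a point): Centre of the upper face of the sleeve's flange, which is 56 mm in diameter, 8 mm thick, with a bore of 29 mm; 85 mm above the table when forward, 75 mm when fully back. Moves with the sleeve.
- stand: The empty one of three like grey plastic stands, fixed: block 50 x 50 x 45 mm, one upright hole in the middle of its top, dia 18 mm, 42 mm deep, 2 mm chamfer. Origin: underside centre, on the hole's axis, z up. A seated transmitter rests with its shoulder on the stand's top: its origin is then 5 mm above the stand's origin.
- stand_b: A second like stand, holding transmitter_b. Origin: underside centre.
- stand_c: A third like stand, holding transmitter_c. Origin: underside centre.
- transmitter_b: Another transmitter of the same shape, loose in stand_b; leave alone.
- transmitter_c: Another transmitter of the same shape, loose in stand_c; leave alone.
- meter: Yellow multimeter, 190 x 90 x 40 mm (local x, y, z), loose on the table; leave alone. Origin: underside centre.
- screwdriver: Screwdriver 170 mm long, loose on the table, lying along its local x; leave alone.
Not all that is in view belongs to the job. What is shaped like the transmitter but blue, green or turquoise is not meant.

How it is judged:
On the way, in this order (a step that is already met when the one before it is completed fails the run):
1. the sleeve is pushed back and the transmitter, let go, has lifted in the coupling (value of joint sleeve above 0.007 m and z of transmitter in the frame of coupling above 0.05 m), for 0.1 s.
2. the transmitter is out of the coupling and the sleeve has snapped forward (value of joint sleeve below 0.002 m and z of transmitter in the frame of coupling above 0.086 m), for 0.1 s.
At the end, for the whole second after the job is handed in: The transmitter stands nose down at rest in the empty stand: its axis within 4 mm of the hole's, upright within 0.07 rad, its shoulder within 2.5 mm of the stand's top; the sleeve is forward (within 2 mm) (horizontal distance between transmitter and stand below 0.004 m and z of transmitter in the frame of stand below 0.0075 m and angle between transmitter's own z axis and vertical below 0.07 rad and linear speed of transmitter below 0.02 m/s and value of joint sleeve below 0.002 m); the robot touches nothing.
It fails at once if the sleeve pressed with more than 20 N (contact force between any of the fingers, the arm and sleeve above 20 N).
It fails at once if the transmitter pulled or forced in the coupling with more than 20 N (contact force between transmitter and coupling above 20 N).
It fails at once if the transmitter slammed or forced on the stand with more than 35 N (contact force between transmitter and stand above 35 N).
It fails at once if another transmitter disturbed (distance of any of transmitter_b, transmitter_c from where it was at the start of the episode above 0.015 m).
It fails at once if the meter or the screwdriver moved (distance of meter from where it was at the start of the episode above 0.02 m or distance of screwdriver from where it was at the start of the episode above 0.03 m).
It also fails if it takes over 54 s, if anything falls off the work surface, if the arm or the gripper's body presses on something with over 40 N, if the wrist force passes 120 N, or if a joint passes its speed limit or range.

### The arm

A 6-joint arm with a two-finger parallel gripper is mounted at the origin on the work surface. World frame = base frame: x ahead of the robot, y to its left, z up, the work surface at z = 0. Lengths are in m, angles in rad, forces in N, time in s.
With the tool pointing down it reaches from about 0.35 to 0.975 m from the base axis. Payload 4.9 kg.
Tool frame: the origin (TCP) lies at the very end of the fingers, on their centre line; the grasp point (between the pads) lies 19 mm behind it (ctrl.grasp_offset is the distance from the TCP to the grasp point, in m); z points along the fingers, y is the line along which they close (so a half turn about z gives the same grasp; the last joint's range is limited). The gripper opens to 85 mm and grips with 20 to 120 N. Pads are 22 mm wide; open, the fingers measure 114 mm over their backs; the gripper's body (76 mm by 85 mm) begins 54 mm behind the grasp point. The pads swing forward as they close: fully open they stand 13 mm farther back than shut.
Start: joints at [1.221, 0.053, 1.613, -0, 1.476, -0.119], TCP at [0.143, 0.608, 0.231] pointing down, gripper open.
Joint ranges: [-3.01, 3.01], [-1.01, 2.22], [0.06, 2.58], [-1.02, 4.17], [0.09, 2.62], [-3.14, 3.14]. Speed limits (rad/s): [2.57, 2.57, 3.14, 3.14, 3.14, 3.14].

### API

Orientations are given as a rotation vector (axis times angle).
In Python, from station import ctrl, optics gives the robot as it stands.
- The arm moves only by the shell command python3 -m handwheel 'ROWS' [OPENING] [FORCE]. ROWS is JSON, a list of rows, each an object of numbers: "tx", "ty", "tz": the shift along the tool's x, y, z in mm; "roll": the turn about the tool's z in rad. A call has 1 to 12 rows; each row shifts and turns the commanded pose from where the row before left it, along the tool's axes as they then stand; what a row does not reach is not made up. A row lasts 1/12 s, in which the tool goes at most 41.7 mm and 7.16 degrees, less where a joint would pass 70% of its speed; a pose out of reach is approached as far as the arm can. A call with a gripper value outside its range is refused whole. OPENING is the finger opening in mm, from 0 to 85.4, set as the call begins (- or left out, the last holds). The fingers move at their own pace and stop on an object; FORCE is the grip in N (left out, the last holds). Time passes only in rows, so rows that do not move let the fingers close. It gives the time, the measured TCP pose, the force, the opening and the grip force at its end, in the units of the state.
- ctrl.get_obs(): the state, without advancing time (a new reading comes with each control period).
- optics.get_image(name): name is "side" or "top" or "wrist"; returns (picture, depth): 480x640x3 uint8, red, green, blue; 480x640 float32, m along the optical axis (not along the pixel's ray), 0 where there is no reading.
- optics.camera_params(name): a dict with "mtx" (3x3 intrinsics, pixels), "extrinsics" (4x4, takes a point from camera to world coordinates); the wrist camera has in their place "tool_from_camera" (4x4, takes a point from camera to tool coordinates, whose origin is the TCP and whose axes are the flange's). Camera axes: x right, y down, z forward; pixel columns grow to the right and rows downward; lengths in m; the calibration is good to about 2 mm. A picture is of the moment at which its call begins: read the wrist's pose just before it. camera_params takes no time and is no camera call.
- ctrl.finish_job(): hands the job in; it is judged then, once.
The state is a dict: "t": time; "q": joint angles; "dq": joint speeds; "effort": joint torques, N m; "tool_pos": TCP position; "tool_rot": TCP orientation; "contact_force": force on the tool from outside, world axes, zero at the start; "wrist_torque": the same for the moment, N m; "opening": finger opening in m; "grip_force": force on a finger pad.
Only numpy, scipy, OpenCV 4.12 (cv2) and the standard library are available. Lean on these libraries where they do the work, as an engineer would, in place of code of your own. Each camera call takes 0.05 s, during which the arm holds its last target. There are 200 camera calls.

## Working session

There is one attempt and no reset: what is moved stays moved. The work goes in short steps, Python scripts to look and compute and a shell command to move; the robot and the scene stay as the last step left them, time stands still between calls to the robot, and variables do not carry over. Pictures are saved under pics/ and viewed, at most 10 in all, crops included, and the job is handed in when it is done.

```bash
ls; mkdir -p pics
python3 - <<'E'
from station import ctrl, optics
import cv2,numpy as np
o=ctrl.get_obs();print({k:np.round(v,4) for k,v in o.items()},ctrl.grasp_offset)
for n in("top","side"):
    im,d=optics.get_image(n);cv2.imwrite(f"pics/{n}0.png",im[:,:,::-1]);np.savez(f"{n}0.npz",im=im,d=d)
    p=optics.camera_params(n);print(n,p["mtx"].round(1),p["extrinsics"].round(3))
print(optics.camera_params("wrist"))
E
```

```text
pics
{'t': np.float64(0.0), 'q': array([ 1.221 ,  0.0534,  1.6143, -0.    ,  1.476 , -0.119 ]), 'dq': array([ 0.0007,  0.0003, -0.0002, -0.001 , -0.0023,  0.0002]), 'effort': array([ 9.00000e-04, -3.93688e+01, -3.70178e+01,  1.00000e-04,
        7.00000e-03, -0.00000e+00]), 'tool_pos': array([0.1428, 0.6078, 0.2301]), 'tool_rot': array([-3.6170e-01, -3.1202e+00,  3.1000e-03]), 'contact_force': array([ 0.4094, -0.6664,  0.5337]), 'wrist_torque': array([-0.0334, -0.0071,  0.0228]), 'grip_force': np.float64(0.0), 'opening': np.float64(0.0855)} 0.0187
top [[584.4   0.  330.2]
 [  0.  584.4 238.5]
 [  0.    0.    1. ]] [[ 0.014 -0.998  0.066  0.495]
 [-1.    -0.012  0.023 -0.028]
 [-0.023 -0.066 -0.998  0.995]
 [ 0.     0.     0.     1.   ]]
side [[519.9   0.  323.5]
 [  0.  519.9 238.5]
 [  0.    0.    1. ]] [[-1.    -0.01   0.021  0.528]
 [-0.024  0.558 -0.829  0.731]
 [-0.003 -0.83  -0.558  0.597]
 [ 0.     0.     0.     1.   ]]
{'mtx': array([[408.09020358,   0.        , 318.87981697],
       [  0.        , 408.09020358, 244.47366284],
       [  0.        ,   0.        ,   1.        ]]), 'tool_from_camera': array([[ 1.11096771e-03, -9.55252496e-01, -2.95789511e-01,
         7.52183408e-02],
       [ 9.99999376e-01,  1.02589615e-03,  4.42805260e-04,
         5.57134350e-04],
       [-1.19541508e-04, -2.95789818e-01,  9.55253039e-01,
        -1.41751277e-01],
       [ 0.00000000e+00,  0.00000000e+00,  0.00000000e+00,
         1.00000000e+00]])}
```

View pics/top0.png

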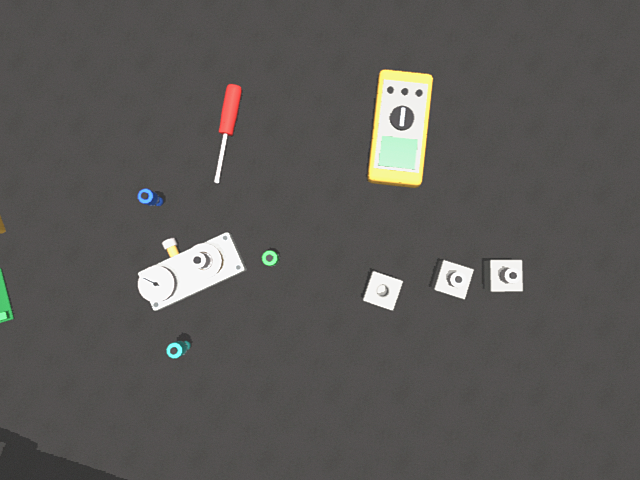

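View pics/side0.png

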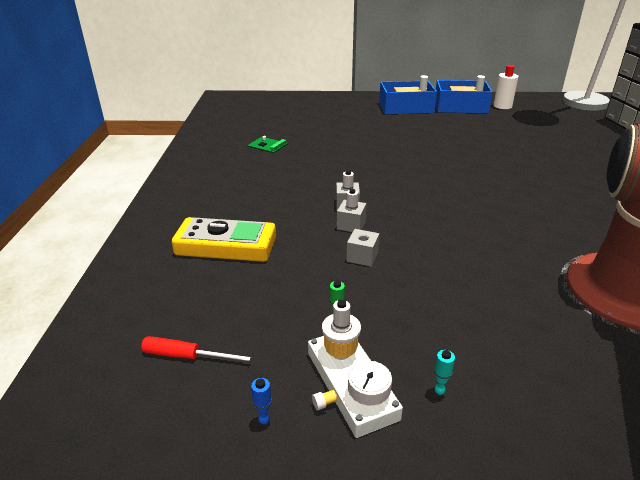

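Candidates for the transmitter: steel in the coupling at top (200,260) / side (342,305), which fits; steel in filled stands at top (457,279) and (511,275), not meant; blue (147,196), green (270,258) and turquoise (176,350), not meant. The empty stand is at top (383,291), the gauge at (157,283).

```bash
cat > h.py <<'E'
import numpy as np,cv2
from station import ctrl,optics
from scipy.spatial.transform import Rotation as R
def cloud(n,d,T=None):
    p=optics.camera_params(n);K=p["mtx"];T=p["extrinsics"] if T is None else T
    v,u=np.mgrid[:480,:640];P=np.stack([(u-K[0,2])/K[0,0]*d,(v-K[1,2])/K[1,1]*d,d],-1)
    W=P@T[:3,:3].T+T[:3,3];W[d<=0]=np.nan;return W
def ray(n,u,v,z,T=None):
    p=optics.camera_params(n);K=p["mtx"];T=p["extrinsics"] if T is None else T
    r=T[:3,:3]@np.array([(u-K[0,2])/K[0,0],(v-K[1,2])/K[1,1],1]);return T[:3,3]+r*(z-T[2,3])/r[2]
def wristT():
    o=ctrl.get_obs();A=np.eye(4);A[:3,:3]=R.from_rotvec(o["tool_rot"]).as_matrix();A[:3,3]=o["tool_pos"]
    return A@optics.camera_params("wrist")["tool_from_camera"]
E
python3 - <<'E'
from h import *
for n,boxes in (("top",{"stand":(355,265,412,318,.045),"coup":(175,236,225,285,.085),"conn":(175,236,225,285,.128),"gauge":(132,260,180,308,.072)}),("side",{"stand":(340,225,385,270,.045),"coup":(318,295,366,345,.085),"conn":(318,295,366,345,.128),"gauge":(345,360,395,410,.072)})):
    f=np.load(n+"0.npz");W=cloud(n,f["d"])
    for k,(a,b,c,e,z) in boxes.items():
        w=W[b:e,a:c];m=abs(w[...,2]-z)<.006
        if m.sum()<5: print(n,k,m.sum());continue
        pts=np.argwhere(m)[:,::-1].astype(np.float32)+[a,b]
        c0,r0=cv2.minEnclosingCircle(pts.astype(np.float32))
        rc=cv2.minAreaRect(w[m][:,:2].astype(np.float32)*1000)
        zz=np.median(w[m][:,2]);print(n,k,m.sum(),"z",zz.round(4),"px",np.round(c0,1),round(r0,1),"ray",ray(n,*c0,z).round(4),"rect",np.round(rc[0],1),np.round(rc[1],1),round(rc[2],1))
im=cv2.imread("pics/top0.png");s=cv2.imread("pics/side0.png")
A=cv2.resize(im[225:320,130:290],(640,380),interpolation=2);B=cv2.resize(s[220:440,260:480],(380,380),interpolation=2)
cv2.imwrite("pics/crop.png",cv2.resize(np.hstack([A,B]),(800,298)))
E
```

```text
top stand 865 z 0.0442 px [382.7 289.9] 21.3 ray [ 0.475  -0.0921  0.045 ] rect [474.2 -92.6] [50.5 49.7] 72.2
top coup 702 z 0.0844 px [204.  260.9] 18.0 ray [0.5172 0.19   0.085 ] rect [517.9 190.5] [55.2 54. ] 2.8
top conn 140 z 0.1242 px [197.5 260. ] 7.8 ray [0.5173 0.1894 0.128 ] rect [517.4 190.7] [21.  22.7] 0.8
top gauge 1017 z 0.0706 px [156.5 283.5] 18.4 ray [0.4806 0.2678 0.072 ] rect [480.6 269. ] [55.6 56.7] 0.8
side stand 464 z 0.0459 px [363. 239.] 17.1 ray [ 0.474  -0.0895  0.045 ] rect [473.5 -93.2] [54.9 50.5] 70.9
side coup 697 z 0.0858 px [341. 327.] 19.4 ray [0.5176 0.1924 0.085 ] rect [517.6 192.5] [53.7 53.9] 89.6
side conn 166 z 0.1245 px [341.1 305.5] 8.3 ray [0.5181 0.1958 0.128 ] rect [518.2 191.8] [21.9 22. ] 89.2
side gauge 1277 z 0.0718 px [369.1 379.6] 22.1 ray [0.4814 0.2749 0.072 ] rect [480.6 269.6] [56.2 57.1] 0.3
```

View pics/crop.png

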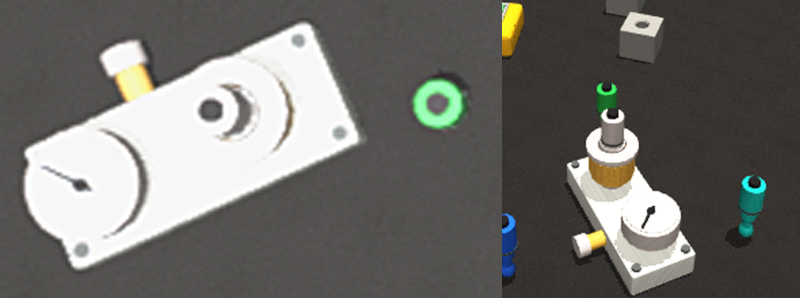

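The crop confirms it: the grey transmitter with its black connector stands in the brass sleeve with the steel flange, beside the gauge. The empty stand shows an open hole. Coupling is at about (0.518, 0.191) and stand at about (0.474, -0.0925).

```bash
python3 -m handwheel '[{"tx":-15,"ty":-10},{"tx":-30,"ty":-21},{"tx":-30,"ty":-21},{"tx":-30,"ty":-21},{"tx":-30,"ty":-21},{"tx":-30,"ty":-21},{"tx":-30,"ty":-21},{"tx":-30,"ty":-21},{"tx":-30,"ty":-21},{"tx":-30,"ty":-21},{"tx":-30,"ty":-21},{"tx":-30,"ty":-21}]' 34 20
cat > go.py <<'E'
from h import *
import sys
def go(x,y,z):
    o=ctrl.get_obs();M=R.from_rotvec(o["tool_rot"]).as_matrix()
    print("t",round(float(o["t"]),2),"shift mm",(M.T@(np.array([x,y,z])-o["tool_pos"])*1000).round(1),"tool y",M[:,1].round(3),"z",M[:,2].round(3),"F",o["contact_force"].round(1),"q",o["q"].round(2))
if __name__=="__main__": go(*map(float,sys.argv[1:]))
E
python3 go.py .5178 .1913 .2
```

```text
t 0.1 shift mm [-460.4 -319.7   30.7] tool y [ 0.229  0.973 -0.002] z [-0.001 -0.002 -1.   ] F [ 0.  -0.3 -0.9] q [ 1.22  0.05  1.61  0.    1.48 -0.12]$[0]: bad value
```

```bash
python3 -m handwheel '[{"tx":-15,"ty":-10,"tz":0,"roll":0}]' 34 20; python3 go.py .5178 .1913 .2
```

```text
t: 0.18
tool_pos: [0.1538, 0.5959, 0.2304]
tool_rot: [-0.358, -3.12, 0.001]
contact_force: [-0.4, -0.6, -0.3]
opening: 0.0753
grip_force: 0.0
t 0.18 shift mm [-446.2 -311.6   30. ] tool y [ 0.226  0.974 -0.001] z [-0.001 -0.    -1.   ] F [-0.4 -0.6 -0.3] q [ 1.2   0.03  1.64  0.    1.47 -0.15]
```

All four keys are needed in each row.

```bash
python3 -m handwheel '[{"tx":-30,"ty":-21,"tz":0,"roll":0},{"tx":-30,"ty":-21,"tz":0,"roll":0},{"tx":-30,"ty":-21,"tz":0,"roll":0},{"tx":-30,"ty":-21,"tz":0,"roll":0},{"tx":-30,"ty":-21,"tz":0,"roll":0},{"tx":-30,"ty":-21,"tz":0,"roll":0},{"tx":-30,"ty":-21,"tz":0,"roll":0},{"tx":-30,"ty":-21,"tz":0,"roll":0},{"tx":-30,"ty":-21,"tz":0,"roll":0},{"tx":-30,"ty":-21,"tz":0,"roll":0},{"tx":-30,"ty":-21,"tz":0,"roll":0},{"tx":-30,"ty":-21,"tz":0,"roll":0}]' 34 20; python3 go.py .5178 .1913 .2
```

```text
t: 1.18
tool_pos: [0.4487, 0.2659, 0.2309]
tool_rot: [-0.362, -3.12, 0.0]
contact_force: [-0.4, 1.0, -0.1]
opening: 0.034
grip_force: 0.0
t 1.18 shift mm [-84.3 -56.8  30.9] tool y [ 0.229  0.973 -0.   ] z [-0. -0. -1.] F [-0.4  1.  -0.1] q [ 0.39 -0.2   1.85  0.    1.49 -0.95]
```

```bash
python3 -m handwheel '[{"tx":-25,"ty":-18,"tz":0,"roll":0},{"tx":-24,"ty":-18,"tz":0,"roll":0},{"tx":-20,"ty":-14,"tz":0,"roll":0},{"tx":-10,"ty":-6,"tz":0,"roll":0},{"tx":0,"ty":0,"tz":0,"roll":0},{"tx":0,"ty":0,"tz":0,"roll":0},{"tx":0,"ty":0,"tz":0,"roll":0}]' 
python3 go.py .5178 .1913 .2
python3 - <<'E'
from h import *
T=wristT();im,d=optics.get_image("wrist");cv2.imwrite("pics/w1.png",im[:,:,::-1]);np.savez("w1.npz",im=im,d=d,T=T)
W=cloud("wrist",d,T)
for nm,z,r in(("flange",.085,.04),("body",.1225,.022),("conn",.128,.012)):
    m=(abs(W[...,2]-z)<.003)&(np.hypot(W[...,0]-.5178,W[...,1]-.1913)<r)
    w=W[m]; 
    if len(w)>9: print(nm,m.sum(),np.median(w[:,2]).round(4),np.round(cv2.minAreaRect(w[:,:2].astype(np.float32)*1000)[:2],1), "circ",np.round(cv2.minEnclosingCircle(w[:,:2].astype(np.float32)*1000)[0],1))
E
```

```text
t: 1.77
tool_pos: [0.5113, 0.196, 0.231]
tool_rot: [-0.36, -3.12, -0.0]
contact_force: [-1.0, 0.9, -0.5]
opening: 0.0341
grip_force: 0.0
t 1.77 shift mm [-7.4 -3.1 31. ] tool y [0.228 0.974 0.   ] z [-0.001  0.    -1.   ] F [-1.   0.9 -0.5] q [ 0.23 -0.13  1.79  0.    1.48 -1.11]
flange 2724 0.0841 [[517.8 191. ]
 [ 54.9  54.7]] circ [518. 191.]
body 729 0.122 [[517.9 191.1]
 [ 23.4  23.2]] circ [518.  191.2]
conn 280 0.1269 [[517.9 191. ]
 [ 10.8  11.9]] circ [517.9 190.7]
```

View pics/w1.png

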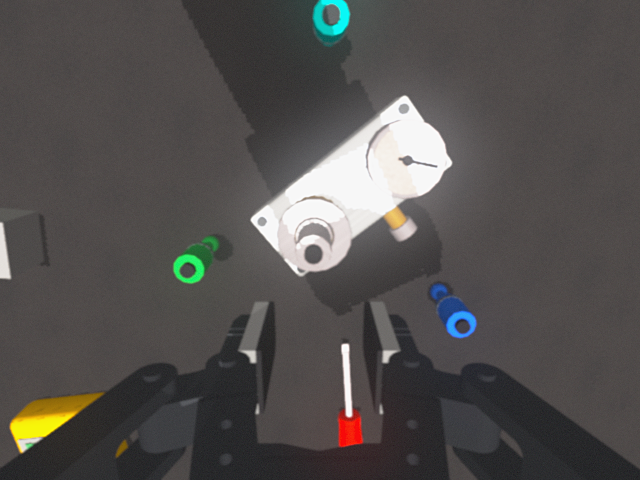

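The wrist picture shows the coupling at (314,240), gauge (408,160), and the decoys clear of the fingers. All three cameras agree on (0.518, 0.191). I'll centre and come down above the flange.

```bash
python3 -m handwheel '[{"tx":-4,"ty":-2,"tz":10,"roll":0},{"tx":-3.5,"ty":-1.4,"tz":20,"roll":0},{"tx":0,"ty":0,"tz":20,"roll":0},{"tx":0,"ty":0,"tz":10,"roll":0},{"tx":0,"ty":0,"tz":0,"roll":0},{"tx":0,"ty":0,"tz":0,"roll":0},{"tx":0,"ty":0,"tz":0,"roll":0},{"tx":0,"ty":0,"tz":0,"roll":0}]' 
python3 go.py .5179 .191 .1
```

```text
t: 2.48
tool_pos: [0.5195, 0.1904, 0.1729]
tool_rot: [0.361, 3.118, 0.001]
contact_force: [0.3, -0.7, 0.4]
opening: 0.0341
grip_force: 0.0
t 2.48 shift mm [ 1.9  0.2 72.9] tool y [0.228 0.974 0.001] z [ 0.003  0.001 -1.   ] F [ 0.3 -0.7  0.4] q [ 0.22 -0.08  1.84  0.    1.38 -1.12]
```

```bash
python3 -m handwheel '[{"tx":1,"ty":0,"tz":10,"roll":0},{"tx":0,"ty":0,"tz":15,"roll":0},{"tx":0,"ty":0,"tz":15,"roll":0},{"tx":0,"ty":0,"tz":10,"roll":0},{"tx":0,"ty":0,"tz":8,"roll":0},{"tx":0,"ty":0,"tz":5,"roll":0},{"tx":0,"ty":0,"tz":0,"roll":0},{"tx":0,"ty":0,"tz":0,"roll":0},{"tx":0,"ty":0,"tz":0,"roll":0}]' 
python3 go.py .5179 .191 .1;  python3 -m handwheel '[{"tx":0,"ty":0,"tz":0,"roll":0},{"tx":0,"ty":0,"tz":0,"roll":0}]'; python3 go.py .5179 .191 .1
```

```text
t: 3.23
tool_pos: [0.5184, 0.1903, 0.1092]
tool_rot: [0.362, 3.119, 0.001]
contact_force: [0.4, 0.2, -0.2]
opening: 0.0343
grip_force: 0.0
t 3.23 shift mm [0.6 0.5 9.2] tool y [0.229 0.973 0.001] z [ 0.002  0.    -1.   ] F [ 0.4  0.2 -0.2] q [ 0.22 -0.01  1.89 -0.    1.26 -1.12]
t: 3.4
tool_pos: [0.5183, 0.1903, 0.1091]
tool_rot: [0.362, 3.119, 0.001]
contact_force: [-0.4, -0.5, 0.5]
opening: 0.0337
grip_force: 0.0
t 3.4 shift mm [0.5 0.6 9.1] tool y [0.229 0.973 0.001] z [ 0.001  0.    -1.   ] F [-0.4 -0.5  0.5] q [ 0.22 -0.01  1.89 -0.    1.26 -1.12]
```

```bash
python3 -m handwheel '[{"tx":0.5,"ty":0.5,"tz":3,"roll":0},{"tx":0,"ty":0,"tz":3,"roll":0},{"tx":0,"ty":0,"tz":3,"roll":0},{"tx":0,"ty":0,"tz":3,"roll":0},{"tx":0,"ty":0,"tz":3,"roll":0},{"tx":0,"ty":0,"tz":2,"roll":0},{"tx":0,"ty":0,"tz":2,"roll":0},{"tx":0,"ty":0,"tz":0,"roll":0},{"tx":0,"ty":0,"tz":0,"roll":0},{"tx":0,"ty":0,"tz":0,"roll":0}]'; python3 go.py .5179 .191 .085
```

```text
t: 4.23
tool_pos: [0.5175, 0.1908, 0.0894]
tool_rot: [0.362, 3.12, 0.0]
contact_force: [-0.1, -0.0, 0.1]
opening: 0.034
grip_force: 0.0
t 4.23 shift mm [-0.4  0.3  4.4] tool y [0.229 0.973 0.   ] z [ 0.  0. -1.] F [-0.1 -0.   0.1] q [ 0.22  0.01  1.9   0.    1.23 -1.12]
```

```bash
python3 -m handwheel '[{"tx":0,"ty":0,"tz":1,"roll":0},{"tx":0,"ty":0,"tz":1,"roll":0},{"tx":0,"ty":0,"tz":1,"roll":0},{"tx":0,"ty":0,"tz":0,"roll":0},{"tx":0,"ty":0,"tz":0,"roll":0}]'; python3 go.py .5179 .191 .085
```

```text
t: 4.65
tool_pos: [0.5173, 0.1908, 0.0862]
tool_rot: [-0.362, -3.12, 0.0]
contact_force: [-0.3, -0.2, -0.1]
opening: 0.0339
grip_force: 0.0
t 4.65 shift mm [-0.6  0.4  1.2] tool y [ 0.229  0.973 -0.   ] z [-0. -0. -1.] F [-0.3 -0.2 -0.1] q [ 0.22  0.01  1.91 -0.    1.22 -1.12]
```

```bash
for i in 1 ; do python3 -m handwheel '[{"tx":-0.5,"ty":0.3,"tz":1,"roll":0},{"tx":0,"ty":0,"tz":1,"roll":0},{"tx":0,"ty":0,"tz":1,"roll":0},{"tx":0,"ty":0,"tz":1,"roll":0},{"tx":0,"ty":0,"tz":0,"roll":0},{"tx":0,"ty":0,"tz":0,"roll":0}]'; done; python3 go.py .5179 .191 .085; python3 -m handwheel '[{"tx":0,"ty":0,"tz":1,"roll":0},{"tx":0,"ty":0,"tz":1,"roll":0},{"tx":0,"ty":0,"tz":0,"roll":0},{"tx":0,"ty":0,"tz":0,"roll":0}]'
```

```text
t: 5.15
tool_pos: [0.5181, 0.191, 0.0828]
tool_rot: [0.362, 3.12, 0.0]
contact_force: [-0.8, -0.9, 4.5]
opening: 0.0341
grip_force: 2.0
t 5.15 shift mm [ 0.2 -0.1 -2.2] tool y [0.229 0.973 0.   ] z [ 0.  0. -1.] F [-0.8 -0.9  4.5] q [ 0.22  0.02  1.91 -0.    1.21 -1.12]
t: 5.48
tool_pos: [0.5181, 0.191, 0.0807]
tool_rot: [0.362, 3.12, 0.0]
contact_force: [-1.8, -0.9, 4.6]
opening: 0.0341
grip_force: 2.3
```

```bash
python3 -m handwheel '[{"tx":0,"ty":0,"tz":1,"roll":0},{"tx":0,"ty":0,"tz":1,"roll":0},{"tx":0,"ty":0,"tz":1,"roll":0},{"tx":0,"ty":0,"tz":1,"roll":0},{"tx":0,"ty":0,"tz":0,"roll":0},{"tx":0,"ty":0,"tz":0,"roll":0}]'; python3 go.py .5179 .191 .075;  python3 -m handwheel '[{"tx":0,"ty":0,"tz":0.5,"roll":0},{"tx":0,"ty":0,"tz":0,"roll":0},{"tx":0,"ty":0,"tz":0,"roll":0}]'
```

```text
t: 5.98
tool_pos: [0.5181, 0.191, 0.0767]
tool_rot: [0.362, 3.12, 0.0]
contact_force: [-2.1, -1.0, 4.2]
opening: 0.0337
grip_force: 2.5
t 5.98 shift mm [ 0.2 -0.1  1.7] tool y [0.229 0.973 0.   ] z [ 0.  0. -1.] F [-2.1 -1.   4.2] q [ 0.22  0.03  1.91 -0.    1.2  -1.12]
t: 6.23
tool_pos: [0.5182, 0.191, 0.0761]
tool_rot: [0.362, 3.12, 0.0]
contact_force: [-1.1, -0.3, 4.2]
opening: 0.034
grip_force: 2.5
```

```bash
python3 -m handwheel '[{"tx":0,"ty":0,"tz":0.4,"roll":0},{"tx":0,"ty":0,"tz":0,"roll":0},{"tx":0,"ty":0,"tz":0,"roll":0}]'
```

```text
t: 6.48
tool_pos: [0.5181, 0.191, 0.0756]
tool_rot: [0.362, 3.12, 0.0]
contact_force: [-1.2, -0.5, 4.4]
opening: 0.0337
grip_force: 2.4
```

```bash
python3 -m handwheel '[{"tx":0,"ty":0,"tz":0.4,"roll":0},{"tx":0,"ty":0,"tz":0,"roll":0},{"tx":0,"ty":0,"tz":0,"roll":0}]'
```

```text
t: 6.73
tool_pos: [0.5181, 0.191, 0.0752]
tool_rot: [0.362, 3.12, 0.0]
contact_force: [-1.2, -1.4, 4.7]
opening: 0.0338
grip_force: 2.4
```

```bash
python3 -m handwheel '[{"tx":0,"ty":0,"tz":0.3,"roll":0},{"tx":0,"ty":0,"tz":0,"roll":0},{"tx":0,"ty":0,"tz":0,"roll":0}]'
```

```text
t: 6.98
tool_pos: [0.5181, 0.191, 0.075]
tool_rot: [0.362, 3.12, 0.0]
contact_force: [-1.3, 0.2, 5.4]
opening: 0.0338
grip_force: 2.8
```

```bash
python3 -m handwheel '[{"tx":0,"ty":0,"tz":0.3,"roll":0},{"tx":0,"ty":0,"tz":0,"roll":0},{"tx":0,"ty":0,"tz":0,"roll":0}]'
```

```text
t: 7.23
tool_pos: [0.5182, 0.191, 0.0747]
tool_rot: [0.362, 3.12, 0.0]
contact_force: [-1.8, -0.7, 5.3]
opening: 0.0341
grip_force: 2.9
```

```bash
python3 -m handwheel '[{"tx":0,"ty":0,"tz":0.3,"roll":0},{"tx":0,"ty":0,"tz":0,"roll":0},{"tx":0,"ty":0,"tz":0,"roll":0}]'
```

```text
t: 7.48
tool_pos: [0.5181, 0.191, 0.0745]
tool_rot: [0.362, 3.12, 0.0]
contact_force: [-1.5, -1.1, 5.7]
opening: 0.0338
grip_force: 3.0
```

```bash
python3 -m handwheel '[{"tx":0,"ty":0,"tz":0.3,"roll":0},{"tx":0,"ty":0,"tz":0,"roll":0},{"tx":0,"ty":0,"tz":0,"roll":0}]'
```

```text
t: 7.73
tool_pos: [0.5182, 0.191, 0.0742]
tool_rot: [0.362, 3.12, 0.0]
contact_force: [-1.4, -0.5, 6.9]
opening: 0.0344
grip_force: 3.1
```

```bash
python3 -m handwheel '[{"tx":0,"ty":0,"tz":0.3,"roll":0},{"tx":0,"ty":0,"tz":0,"roll":0},{"tx":0,"ty":0,"tz":0,"roll":0}]'
```

```text
t: 7.98
tool_pos: [0.5182, 0.191, 0.0742]
tool_rot: [0.362, 3.12, 0.0]
contact_force: [-3.3, -0.5, 8.3]
opening: 0.0342
grip_force: 3.8
```

```bash
python3 -m handwheel '[{"tx":0,"ty":0,"tz":0.2,"roll":0},{"tx":0,"ty":0,"tz":0,"roll":0},{"tx":0,"ty":0,"tz":0,"roll":0}]'
```

```text
t: 8.23
tool_pos: [0.5182, 0.191, 0.0742]
tool_rot: [0.362, 3.12, 0.0]
contact_force: [-3.5, -0.2, 8.3]
opening: 0.0342
grip_force: 4.3
```

```bash
python3 -m handwheel '[{"tx":0,"ty":0,"tz":0.2,"roll":0},{"tx":0,"ty":0,"tz":0,"roll":0},{"tx":0,"ty":0,"tz":0,"roll":0}]'
```

```text
t: 8.48
tool_pos: [0.5182, 0.191, 0.0742]
tool_rot: [0.362, 3.12, -0.0]
contact_force: [-3.5, -1.4, 9.3]
opening: 0.034
grip_force: 4.8
```

```bash
python3 -m handwheel '[{"tx":0,"ty":0,"tz":0.3,"roll":0},{"tx":0,"ty":0,"tz":0.3,"roll":0},{"tx":0,"ty":0,"tz":0,"roll":0},{"tx":0,"ty":0,"tz":0,"roll":0},{"tx":0,"ty":0,"tz":0,"roll":0},{"tx":0,"ty":0,"tz":0,"roll":0},{"tx":0,"ty":0,"tz":0,"roll":0},{"tx":0,"ty":0,"tz":0,"roll":0},{"tx":0,"ty":0,"tz":0,"roll":0},{"tx":0,"ty":0,"tz":0,"roll":0},{"tx":0,"ty":0,"tz":0,"roll":0},{"tx":0,"ty":0,"tz":0,"roll":0}]'
python3 - <<'E'
from h import *
im,d=optics.get_image("side");W=cloud("side",d)
m=(np.hypot(W[...,0]-.518,W[...,1]-.191)<.008)&(W[...,2]<.15)&(W[...,2]>.1);print(m.sum(),np.percentile(W[m][:,2],[50,90,98]) if m.sum() else "")
f=np.load("side0.npz");W=cloud("side",f["d"]);m=(np.hypot(W[...,0]-.518,W[...,1]-.191)<.008)&(W[...,2]<.15)&(W[...,2]>.1);print(m.sum(),np.percentile(W[m][:,2],[50,90,98]))
cv2.imwrite("pics/s2.png",cv2.resize(im[240:380,260:440,::-1],(720,560)))
E
```

```text
t: 9.48
tool_pos: [0.5183, 0.1911, 0.0741]
tool_rot: [0.361, 3.12, -0.0]
contact_force: [-4.2, -1.5, 12.7]
opening: 0.0341
grip_force: 6.2
2 [0.1332268  0.13341321 0.13345049]
88 [0.12744909 0.12920672 0.12994866]
```

View pics/s2.png

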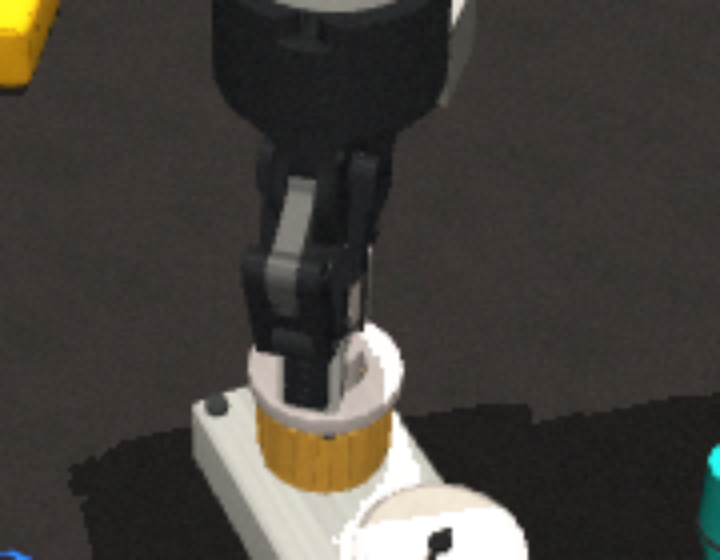

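The crop shows the fingertips on the flange at (320,385), with the sleeve well down on its stop at 12.7 N. I'll ease off and check that the sleeve stays back.

```bash
python3 -m handwheel '[{"tx":0,"ty":0,"tz":0,"roll":0},{"tx":0,"ty":0,"tz":0,"roll":0},{"tx":0,"ty":0,"tz":0,"roll":0},{"tx":0,"ty":0,"tz":0,"roll":0},{"tx":0,"ty":0,"tz":0,"roll":0},{"tx":0,"ty":0,"tz":0,"roll":0},{"tx":0,"ty":0,"tz":-1,"roll":0},{"tx":0,"ty":0,"tz":-1,"roll":0},{"tx":0,"ty":0,"tz":-1,"roll":0},{"tx":0,"ty":0,"tz":-1,"roll":0},{"tx":0,"ty":0,"tz":-1,"roll":0},{"tx":0,"ty":0,"tz":0,"roll":0}]'; python3 -m handwheel '[{"tx":0,"ty":0,"tz":0,"roll":0},{"tx":0,"ty":0,"tz":0,"roll":0}]'
```

```text
t: 10.53
tool_pos: [0.5175, 0.1909, 0.0769]
tool_rot: [-0.362, -3.12, 0.0]
contact_force: [0.5, 0.4, 0.5]
opening: 0.034
grip_force: 0.0
t: 10.7
tool_pos: [0.5177, 0.1909, 0.0771]
tool_rot: [-0.362, -3.12, 0.0]
contact_force: [-0.2, -0.2, 0.0]
opening: 0.034
grip_force: 0.0
```

Force is zero, so the pawls hold the sleeve back and the transmitter is unlocked. Next I raise to the grip height and close stepwise to check centring.

```bash
python3 -m handwheel '[{"tx":0,"ty":0,"tz":-4,"roll":0},{"tx":0,"ty":0,"tz":-4,"roll":0},{"tx":0,"ty":0,"tz":-4,"roll":0},{"tx":0,"ty":0,"tz":-4,"roll":0},{"tx":0,"ty":0,"tz":-4,"roll":0},{"tx":0,"ty":0,"tz":-4,"roll":0},{"tx":0,"ty":0,"tz":0,"roll":0},{"tx":0,"ty":0,"tz":0,"roll":0},{"tx":0,"ty":0,"tz":0,"roll":0}]' 27 20; python3 go.py .5179 .191 .101
python3 -m handwheel '[{"tx":0,"ty":0,"tz":0,"roll":0},{"tx":0,"ty":0,"tz":0,"roll":0},{"tx":0,"ty":0,"tz":0,"roll":0}]' 26 20
```

```text
t: 11.45
tool_pos: [0.5178, 0.191, 0.1014]
tool_rot: [-0.362, -3.121, 0.0]
contact_force: [0.3, -0.8, 0.5]
opening: 0.0271
grip_force: 0.0
t 11.45 shift mm [-0.1  0.1  0.4] tool y [ 0.229  0.973 -0.   ] z [-0.  0. -1.] F [ 0.3 -0.8  0.5] q [ 0.22 -0.    1.9   0.    1.25 -1.12]
t: 11.7
tool_pos: [0.5177, 0.1909, 0.1012]
tool_rot: [-0.362, -3.12, 0.0]
contact_force: [0.0, -0.1, 0.5]
opening: 0.0261
grip_force: 0.0
```

```bash
python3 -m handwheel '[{"tx":0,"ty":0,"tz":0,"roll":0},{"tx":0,"ty":0,"tz":0,"roll":0},{"tx":0,"ty":0,"tz":0,"roll":0}]' 25 20
```

```text
t: 11.95
tool_pos: [0.5179, 0.191, 0.1014]
tool_rot: [-0.362, -3.121, 0.0]
contact_force: [-0.0, -1.0, -0.9]
opening: 0.0255
grip_force: 0.0
```

```bash
python3 -m handwheel '[{"tx":0,"ty":0,"tz":0,"roll":0},{"tx":0,"ty":0,"tz":0,"roll":0},{"tx":0,"ty":0,"tz":0,"roll":0}]' 24.4 20
```

```text
t: 12.2
tool_pos: [0.5179, 0.1909, 0.1015]
tool_rot: [0.362, 3.121, -0.0]
contact_force: [-0.8, -0.1, 0.2]
opening: 0.0243
grip_force: 0.1
```

```bash
python3 -m handwheel '[{"tx":0,"ty":0,"tz":0,"roll":0},{"tx":0,"ty":0,"tz":0,"roll":0},{"tx":0,"ty":0,"tz":0,"roll":0}]' 23.8 20
```

```text
t: 12.45
tool_pos: [0.5179, 0.1909, 0.1015]
tool_rot: [-0.362, -3.121, 0.0]
contact_force: [-0.3, -0.5, 0.4]
opening: 0.0239
grip_force: 3.0
```

Well centred. Firm grip and a slow straight pull.

```bash
python3 -m handwheel '[{"tx":0,"ty":0,"tz":0,"roll":0},{"tx":0,"ty":0,"tz":0,"roll":0},{"tx":0,"ty":0,"tz":0,"roll":0},{"tx":0,"ty":0,"tz":0,"roll":0},{"tx":0,"ty":0,"tz":-0.5,"roll":0},{"tx":0,"ty":0,"tz":-0.5,"roll":0},{"tx":0,"ty":0,"tz":-0.5,"roll":0},{"tx":0,"ty":0,"tz":-0.5,"roll":0},{"tx":0,"ty":0,"tz":0,"roll":0}]' 18 45; python3 -m handwheel '[{"tx":0,"ty":0,"tz":-0.5,"roll":0},{"tx":0,"ty":0,"tz":-0.5,"roll":0},{"tx":0,"ty":0,"tz":-1,"roll":0},{"tx":0,"ty":0,"tz":-1,"roll":0}]'
```

```text
t: 13.2
tool_pos: [0.5179, 0.191, 0.1036]
tool_rot: [-0.362, -3.121, 0.0]
contact_force: [-0.5, -0.3, -0.3]
opening: 0.0228
grip_force: 44.2
t: 13.53
tool_pos: [0.5179, 0.191, 0.1066]
tool_rot: [-0.362, -3.121, 0.0]
contact_force: [-0.2, -0.7, -0.8]
opening: 0.0226
grip_force: 44.2
```

```bash
python3 -m handwheel '[{"tx":0,"ty":0,"tz":-1,"roll":0},{"tx":0,"ty":0,"tz":-1,"roll":0},{"tx":0,"ty":0,"tz":-1,"roll":0},{"tx":0,"ty":0,"tz":-1,"roll":0},{"tx":0,"ty":0,"tz":-1,"roll":0},{"tx":0,"ty":0,"tz":-1,"roll":0},{"tx":0,"ty":0,"tz":-1,"roll":0},{"tx":0,"ty":0,"tz":-1,"roll":0},{"tx":0,"ty":0,"tz":-1,"roll":0},{"tx":0,"ty":0,"tz":-1,"roll":0},{"tx":0,"ty":0,"tz":-1,"roll":0},{"tx":0,"ty":0,"tz":-1,"roll":0}]'; python3 -m handwheel '[{"tx":0,"ty":0,"tz":-2,"roll":0},{"tx":0,"ty":0,"tz":-2,"roll":0},{"tx":0,"ty":0,"tz":-2,"roll":0},{"tx":0,"ty":0,"tz":-2,"roll":0},{"tx":0,"ty":0,"tz":-2,"roll":0},{"tx":0,"ty":0,"tz":-2,"roll":0},{"tx":0,"ty":0,"tz":-2,"roll":0},{"tx":0,"ty":0,"tz":-2,"roll":0},{"tx":0,"ty":0,"tz":-2,"roll":0},{"tx":0,"ty":0,"tz":-2,"roll":0},{"tx":0,"ty":0,"tz":-2,"roll":0},{"tx":0,"ty":0,"tz":-2,"roll":0}]'
```

```text
t: 14.53
tool_pos: [0.5179, 0.191, 0.1186]
tool_rot: [-0.362, -3.121, -0.0]
contact_force: [0.1, 1.0, -0.5]
opening: 0.0226
grip_force: 44.2
t: 15.53
tool_pos: [0.5179, 0.191, 0.1427]
tool_rot: [-0.362, -3.121, 0.0]
contact_force: [0.3, -0.5, -2.6]
opening: 0.0228
grip_force: 44.2
```

```bash
python3 -m handwheel '[{"tx":0,"ty":0,"tz":-5,"roll":0},{"tx":0,"ty":0,"tz":-10,"roll":0},{"tx":0,"ty":0,"tz":-15,"roll":0},{"tx":0,"ty":0,"tz":-15,"roll":0},{"tx":0,"ty":0,"tz":-5,"roll":0},{"tx":0,"ty":0,"tz":0,"roll":0},{"tx":0,"ty":0,"tz":0,"roll":0},{"tx":0,"ty":0,"tz":0,"roll":0}]'
python3 - <<'E'
from h import *
im,d=optics.get_image("side");np.savez("s3.npz",im=im,d=d)
W=cloud("side",d);m=(abs(W[...,2]-.08)<.012)&(np.hypot(W[...,0]-.518,W[...,1]-.191)<.026)&(np.hypot(W[...,0]-.518,W[...,1]-.191)>.016)
print("flange z",np.median(W[m][:,2]),m.sum())
cv2.imwrite("pics/s3.png",cv2.resize(im[160:380,230:470,::-1],(720,600)))
E
python3 go.py .474 -.0925 .19
```

```text
t: 16.2
tool_pos: [0.5174, 0.1908, 0.1916]
tool_rot: [-0.362, -3.119, 0.001]
contact_force: [-0.2, -0.3, -1.8]
opening: 0.0227
grip_force: 44.2
flange z 0.08561106784656025 613
t 16.25 shift mm [ -22.7 -285.7    1.5] tool y [ 0.229  0.973 -0.001] z [-0.002 -0.    -1.   ] F [-1.1 -0.2 -1.7] q [ 0.22 -0.09  1.82 -0.    1.41 -1.12]
```

View pics/s3.png

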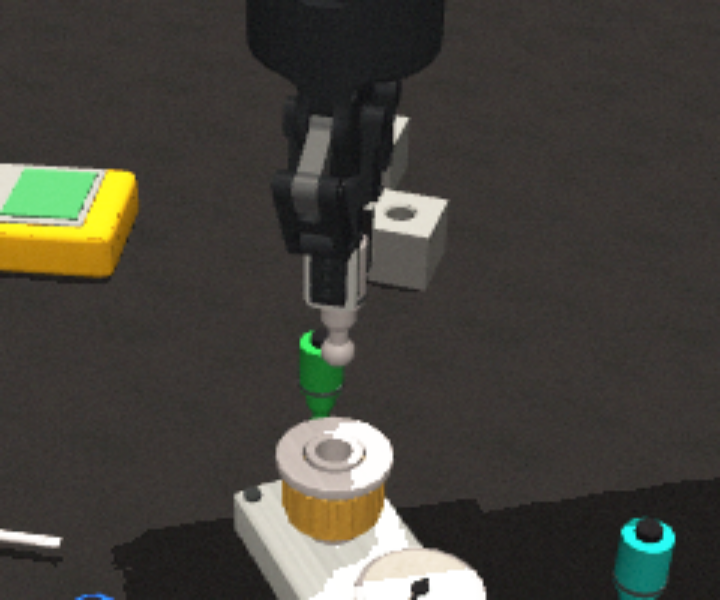

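Out, with the sleeve forward (flange at 85.6 mm); the transmitter hangs straight, its tip at (338,350). On to above the stand.

```bash
python3 -m handwheel '[{"tx":-1,"ty":-12,"tz":0,"roll":0},{"tx":-2,"ty":-25,"tz":0,"roll":0},{"tx":-3,"ty":-33,"tz":0,"roll":0},{"tx":-3,"ty":-33,"tz":0,"roll":0},{"tx":-3,"ty":-33,"tz":0,"roll":0},{"tx":-3,"ty":-33,"tz":0,"roll":0},{"tx":-3,"ty":-33,"tz":0,"roll":0},{"tx":-2,"ty":-33,"tz":0,"roll":0},{"tx":-2,"ty":-30,"tz":0,"roll":0},{"tx":-1,"ty":-15,"tz":0,"roll":0},{"tx":0,"ty":-5,"tz":0,"roll":0},{"tx":0,"ty":0,"tz":0,"roll":0}]'
python3 -m handwheel '[{"tx":0,"ty":0,"tz":0,"roll":0},{"tx":0,"ty":0,"tz":0,"roll":0},{"tx":0,"ty":0,"tz":0,"roll":0},{"tx":0,"ty":0,"tz":0,"roll":0}]'
python3 - <<'E'
from h import *
T=wristT();im,d=optics.get_image("wrist");cv2.imwrite("pics/w4.png",im[:,:,::-1]);np.savez("w4.npz",im=im,d=d,T=T)
W=cloud("wrist",d,T)
m=(abs(W[...,2]-.045)<.005)&(np.hypot(W[...,0]-.474,W[...,1]+.0925)<.045)
w=W[m];print(m.sum(),np.median(w[:,2]),cv2.minAreaRect(w[:,:2].astype(np.float32)*1000))
s=optics.get_image("side");W=cloud("side",s[1]);np.savez("s4.npz",im=s[0],d=s[1])
p=ctrl.get_obs()["tool_pos"]
m=(np.hypot(W[...,0]-p[0],W[...,1]-p[1])<.03)&(W[...,2]>.1)&(W[...,2]<p[2]-.003);w=W[m]
print(m.sum(),w[:,2].min())
for a in np.arange(.12,p[2],.008):
    q=w[abs(w[:,2]-a)<.004]
    if len(q): print(round(a,3),len(q),"x",q[:,0].min().round(4),q[:,0].max().round(4),"ymax",q[:,1].max().round(4))
E
python3 go.py .474 -.0925 .11
```

```text
t: 17.25
tool_pos: [0.4743, -0.0929, 0.1919]
tool_rot: [-0.366, -3.119, -0.0]
contact_force: [0.6, 1.2, -1.1]
opening: 0.0222
grip_force: 44.4
t: 17.58
tool_pos: [0.4753, -0.0908, 0.1925]
tool_rot: [-0.359, -3.121, -0.0]
contact_force: [0.1, 0.2, -1.4]
opening: 0.0228
grip_force: 44.4
4135 0.044131584724151074 ((474.5411071777344, -92.58966064453125), (50.00723648071289, 50.675750732421875), 71.71771240234375)
142 0.14865301787222823
0.152 22 x 0.4694 0.482 ymax -0.0834
0.16 36 x 0.4677 0.482 ymax -0.0821
0.168 17 x 0.4716 0.479 ymax -0.0856
0.176 30 x 0.4686 0.4826 ymax -0.0828
0.184 27 x 0.4638 0.4832 ymax -0.0788
0.192 10 x 0.4659 0.485 ymax -0.0791
t 17.68 shift mm [ 0.9 -1.7 82.5] tool y [0.228 0.974 0.   ] z [-0.  0. -1.] F [ 0.7  0.3 -1.6] q [-0.34 -0.27  1.97  0.    1.44 -1.68]
```

View pics/w4.png

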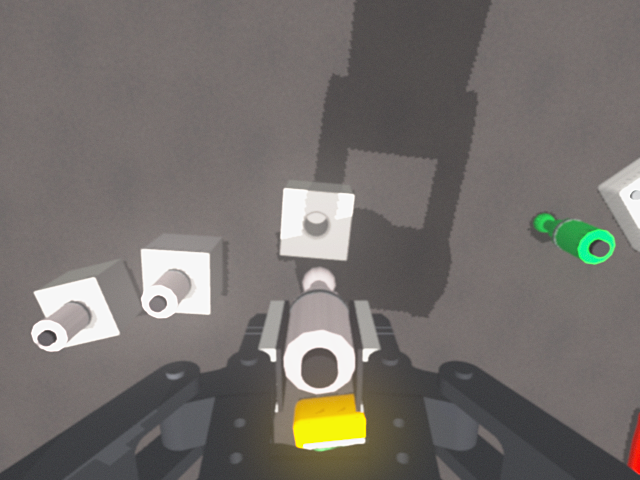

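The wrist picture shows the empty stand's hole at (317,223), the held transmitter upright with its ball tip at (319,281), and its neighbours at left, clear. Hole and held part now get cross-checked.

Run:
```python
from h import *
f=np.load("w4.npz");T=f["T"];g=cv2.cvtColor(f["im"],cv2.COLOR_RGB2GRAY);W=cloud("wrist",f["d"],T)
print("hole ray",ray("wrist",317,223,.045,T).round(4))
roi=W[200:250,290:345];m=roi[...,2]<.040;p=np.argwhere(m);print("deep px",m.sum(),p.mean(0)[::-1]+[290,200])
b=(g[335:395,285:355]<90);n,l,s,c=cv2.connectedComponentsWithStats(b.astype(np.uint8));k=1+s[1:,4].argmax();print("conn",s[k],c[k]+[285,335],"ray",ray("wrist",*(c[k]+[285,335]),.226,T).round(4))
m=(abs(W[...,2]-.221)<.004);w=W[m];w=w[np.hypot(w[:,0]-.475,w[:,1]+.091)<.02];print("bodytop",len(w),cv2.minAreaRect(w[:,:2].astype(np.float32)*1000) if len(w) else 0)
print(ctrl.get_obs()["tool_pos"])
```

```text
hole ray [ 0.4731 -0.091   0.045 ]
deep px 426 [315.31220657 223.84507042]
conn [ 18  14  33  15 211] [318.68246445 354.16113744] ray [ 0.4686 -0.0887  0.226 ]
bodytop 4280 ((474.8708801269531, -92.27545166015625), (36.13362121582031, 24.61135482788086), 74.09610748291016)
[ 0.4752414  -0.09107615  0.1924918 ]
```

```bash
python3 -m handwheel '[{"tx":0.6,"ty":-1.6,"tz":8,"roll":0},{"tx":0,"ty":0,"tz":15,"roll":0},{"tx":0,"ty":0,"tz":20,"roll":0},{"tx":0,"ty":0,"tz":20,"roll":0},{"tx":0,"ty":0,"tz":12,"roll":0},{"tx":0,"ty":0,"tz":7,"roll":0},{"tx":0,"ty":0,"tz":3,"roll":0},{"tx":0,"ty":0,"tz":0,"roll":0},{"tx":0,"ty":0,"tz":0,"roll":0},{"tx":0,"ty":0,"tz":0,"roll":0},{"tx":0,"ty":0,"tz":0,"roll":0},{"tx":0,"ty":0,"tz":0,"roll":0}]'; python3 go.py .4743 -.0925 .0513
```

```text
t: 18.68
tool_pos: [0.4747, -0.0934, 0.1084]
tool_rot: [0.362, 3.119, -0.001]
contact_force: [-0.5, 0.9, -1.2]
opening: 0.0228
grip_force: 44.4
t 18.68 shift mm [ 0.7  0.8 57.1] tool y [ 0.229  0.973 -0.   ] z [ 0.002 -0.001 -1.   ] F [-0.5  0.9 -1.2] q [-0.35 -0.18  2.05 -0.    1.27 -1.69]
```

```bash
python3 -m handwheel '[{"tx":0.6,"ty":0.7,"tz":1,"roll":0},{"tx":0,"ty":0,"tz":2,"roll":0},{"tx":0,"ty":0,"tz":2,"roll":0},{"tx":0,"ty":0,"tz":2,"roll":0},{"tx":0,"ty":0,"tz":1.5,"roll":0},{"tx":0,"ty":0,"tz":1.5,"roll":0},{"tx":0,"ty":0,"tz":1.5,"roll":0},{"tx":0,"ty":0,"tz":1.5,"roll":0},{"tx":0,"ty":0,"tz":1,"roll":0},{"tx":0,"ty":0,"tz":0,"roll":0}]';python3 go.py .4743 -.0925 .0513;  python3 -m handwheel '[{"tx":0,"ty":0,"tz":1,"roll":0},{"tx":0,"ty":0,"tz":1,"roll":0},{"tx":0,"ty":0,"tz":1,"roll":0},{"tx":0,"ty":0,"tz":1,"roll":0},{"tx":0,"ty":0,"tz":0,"roll":0},{"tx":0,"ty":0,"tz":0,"roll":0}]'; python3 go.py .4743 -.0925 .0513
```

```text
t: 19.52
tool_pos: [0.4736, -0.0923, 0.0932]
tool_rot: [-0.362, -3.12, -0.0]
contact_force: [0.2, 0.4, -1.1]
opening: 0.0226
grip_force: 44.4
t 19.52 shift mm [-0.8 -0.1 41.9] tool y [0.229 0.973 0.   ] z [-0.  0. -1.] F [ 0.2  0.4 -1.1] q [-0.35 -0.17  2.06  0.    1.25 -1.69]
t: 20.02
tool_pos: [0.4737, -0.0923, 0.0894]
tool_rot: [-0.362, -3.121, -0.0]
contact_force: [-0.6, 0.4, -0.6]
opening: 0.0225
grip_force: 44.4
t 20.02 shift mm [-0.6 -0.  38.1] tool y [0.229 0.973 0.   ] z [-0.  0. -1.] F [-0.6  0.4 -0.6] q [-0.35 -0.16  2.06  0.    1.24 -1.69]
```

```bash
python3 -m handwheel '[{"tx":-0.3,"ty":0,"tz":1,"roll":0},{"tx":0,"ty":0,"tz":1,"roll":0},{"tx":0,"ty":0,"tz":1,"roll":0},{"tx":0,"ty":0,"tz":1,"roll":0},{"tx":0,"ty":0,"tz":1,"roll":0},{"tx":0,"ty":0,"tz":1,"roll":0},{"tx":0,"ty":0,"tz":1,"roll":0},{"tx":0,"ty":0,"tz":1,"roll":0},{"tx":0,"ty":0,"tz":0,"roll":0}]';python3 -m handwheel '[{"tx":0,"ty":0,"tz":1.5,"roll":0},{"tx":0,"ty":0,"tz":1.5,"roll":0},{"tx":0,"ty":0,"tz":1.5,"roll":0},{"tx":0,"ty":0,"tz":1.5,"roll":0},{"tx":0,"ty":0,"tz":0,"roll":0}]'
```

```text
t: 20.77
tool_pos: [0.4738, -0.0923, 0.0812]
tool_rot: [-0.362, -3.12, -0.0]
contact_force: [-0.4, 0.1, -1.6]
opening: 0.0227
grip_force: 44.4
t: 21.18
tool_pos: [0.4737, -0.0923, 0.075]
tool_rot: [-0.362, -3.12, -0.0]
contact_force: [-0.1, 1.1, -1.1]
opening: 0.0223
grip_force: 44.4
```

In the hole, no side load. Continue down to just above seating.

```bash
python3 -m handwheel '[{"tx":0,"ty":0,"tz":2,"roll":0},{"tx":0,"ty":0,"tz":2,"roll":0},{"tx":0,"ty":0,"tz":2,"roll":0},{"tx":0,"ty":0,"tz":2,"roll":0},{"tx":0,"ty":0,"tz":2,"roll":0},{"tx":0,"ty":0,"tz":2,"roll":0},{"tx":0,"ty":0,"tz":2,"roll":0},{"tx":0,"ty":0,"tz":2,"roll":0},{"tx":0,"ty":0,"tz":1.5,"roll":0},{"tx":0,"ty":0,"tz":1.5,"roll":0},{"tx":0,"ty":0,"tz":0,"roll":0},{"tx":0,"ty":0,"tz":0,"roll":0}]'; python3 -m handwheel '[{"tx":0,"ty":0,"tz":1,"roll":0},{"tx":0,"ty":0,"tz":0.5,"roll":0},{"tx":0,"ty":0,"tz":0.5,"roll":0},{"tx":0,"ty":0,"tz":0,"roll":0}]'
```

```text
t: 22.18
tool_pos: [0.474, -0.0924, 0.0564]
tool_rot: [-0.362, -3.12, -0.0]
contact_force: [-0.4, 0.4, -0.5]
opening: 0.0226
grip_force: 44.4
t: 22.52
tool_pos: [0.474, -0.0924, 0.0544]
tool_rot: [-0.362, -3.121, -0.0]
contact_force: [0.6, -0.4, -1.9]
opening: 0.0225
grip_force: 44.4
```

```bash
python3 -m handwheel '[{"tx":0,"ty":0,"tz":0.5,"roll":0},{"tx":0,"ty":0,"tz":0.5,"roll":0},{"tx":0,"ty":0,"tz":0,"roll":0},{"tx":0,"ty":0,"tz":0,"roll":0}]'
```

```text
t: 22.85
tool_pos: [0.474, -0.0924, 0.0535]
tool_rot: [-0.362, -3.121, -0.0]
contact_force: [0.2, 0.1, -0.5]
opening: 0.0225
grip_force: 44.4
```

```bash
python3 -m handwheel '[{"tx":0,"ty":0,"tz":0.5,"roll":0},{"tx":0,"ty":0,"tz":0,"roll":0},{"tx":0,"ty":0,"tz":0,"roll":0}]'
```

```text
t: 23.1
tool_pos: [0.474, -0.0924, 0.0529]
tool_rot: [-0.362, -3.121, -0.0]
contact_force: [0.1, 0.1, -1.6]
opening: 0.0228
grip_force: 44.4
```

```bash
python3 -m handwheel '[{"tx":0,"ty":0,"tz":0.5,"roll":0},{"tx":0,"ty":0,"tz":0.5,"roll":0},{"tx":0,"ty":0,"tz":0,"roll":0},{"tx":0,"ty":0,"tz":0,"roll":0}]'
```

```text
t: 23.43
tool_pos: [0.4741, -0.0924, 0.052]
tool_rot: [0.362, 3.121, -0.0]
contact_force: [-0.1, 0.2, -0.8]
opening: 0.0229
grip_force: 44.5
```

```bash
python3 -m handwheel '[{"tx":0,"ty":0,"tz":0.5,"roll":0},{"tx":0,"ty":0,"tz":0,"roll":0},{"tx":0,"ty":0,"tz":0,"roll":0}]'
```

```text
t: 23.68
tool_pos: [0.4741, -0.0925, 0.052]
tool_rot: [-0.362, -3.121, 0.0]
contact_force: [-1.8, 0.8, 3.9]
opening: 0.0226
grip_force: 44.8
```

```bash
python3 -m handwheel '[{"tx":0,"ty":0,"tz":0.5,"roll":0},{"tx":0,"ty":0,"tz":0,"roll":0},{"tx":0,"ty":0,"tz":0,"roll":0}]'
```

```text
t: 23.93
tool_pos: [0.4742, -0.0925, 0.0519]
tool_rot: [-0.362, -3.12, 0.0]
contact_force: [-4.5, 1.1, 7.4]
opening: 0.0225
grip_force: 45.2
```

Seated, with force rising at the expected height. Ease off, open gently and withdraw.

```bash
python3 -m handwheel '[{"tx":0,"ty":0,"tz":-0.6,"roll":0},{"tx":0,"ty":0,"tz":0,"roll":0},{"tx":0,"ty":0,"tz":0,"roll":0},{"tx":0,"ty":0,"tz":0,"roll":0}]' 27 20; python3 -m handwheel '[{"tx":0,"ty":0,"tz":0,"roll":0},{"tx":0,"ty":0,"tz":0,"roll":0},{"tx":0,"ty":0,"tz":0,"roll":0},{"tx":0,"ty":0,"tz":-5,"roll":0},{"tx":0,"ty":0,"tz":-10,"roll":0},{"tx":0,"ty":0,"tz":-20,"roll":0},{"tx":0,"ty":0,"tz":-30,"roll":0},{"tx":0,"ty":0,"tz":-30,"roll":0},{"tx":0,"ty":0,"tz":-20,"roll":0},{"tx":0,"ty":0,"tz":-10,"roll":0},{"tx":0,"ty":0,"tz":0,"roll":0},{"tx":0,"ty":0,"tz":0,"roll":0}]' 40
python3 - <<'E'
from h import *
T=wristT();im,d=optics.get_image("wrist");cv2.imwrite("pics/w5.png",im[:,:,::-1]);W=cloud("wrist",d,T)
m=(abs(W[...,2]-.0805)<.007)&(np.hypot(W[...,0]-.474,W[...,1]+.0925)<.018);w=W[m];print(m.sum(),np.percentile(w[:,2],[20,50,90]),cv2.minAreaRect(w[:,:2].astype(np.float32)*1000)[:2])
im,d=optics.get_image("side");W=cloud("side",d);m=(abs(W[...,2]-.085)<.02)&(np.hypot(W[...,0]-.518,W[...,1]-.191)<.026)&(np.hypot(W[...,0]-.518,W[...,1]-.191)>.016);print("flange",np.median(W[m][:,2]))
E
```

```text
t: 24.27
tool_pos: [0.4739, -0.0924, 0.0513]
tool_rot: [-0.362, -3.121, -0.0]
contact_force: [0.5, 0.0, -0.0]
opening: 0.027
grip_force: 0.0
t: 25.27
tool_pos: [0.474, -0.0924, 0.1768]
tool_rot: [0.362, 3.12, -0.0]
contact_force: [0.5, 0.3, 0.2]
opening: 0.0403
grip_force: 0.0
1154 [0.07859833 0.07940527 0.08434057] ((474.3090515136719, -92.1755142211914), (23.105575561523438, 23.20720672607422))
flange 0.08547131458518709
```

View pics/w5.png

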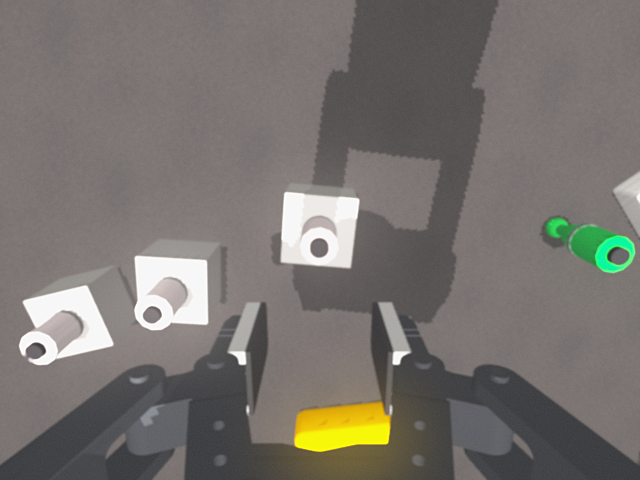

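The transmitter stands upright in the stand at (319,240), body top at 79 to 80 mm as expected when seated. The gripper is empty and clear, and the sleeve is forward.

```bash
python3 -c "
from station import ctrl
print(ctrl.finish_job())"
```

```text
the job is handed in; nothing more can be done
None
```

I uncoupled the transmitter and stood it fully home in the empty grey stand, the sleeve snapped forward again, and I handed the job in at about 25 s; the hand-in returned no verdict.

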